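# Clamp a phone logic board by rolling the fixture's thumbwheel

## Robot

A 7-joint arm with a two-finger parallel gripper is mounted at the origin on the work surface. World frame = base frame: x ahead of the robot, y to its left, z up, the work surface at z = 0. Lengths are in mm, angles in rad, forces in N, time in s.
With the tool pointing down it reaches from about 400 to 875 mm from the base axis. Payload 6.5 kg.
Tool frame: the origin (TCP) lies at the very end of the fingers, on their centre line; the grasp point (between the pads) lies 19 mm behind it (pinch_z is the distance from the TCP to the grasp point, in mm); y points along the fingers, x is the direction in which the jaws open and shut, and the axes are right-handed (so a half turn about y gives the same grasp; the last joint's range is limited). The gripper opens to 88 mm and grips with 3 to 60 N. Pads are 18 mm wide; open, the fingers measure 123 mm over their backs; the gripper's body (75 mm by 187 mm) begins 45 mm behind the grasp point.
Start: joints at [-1.287, 0.536, -0.004, 1.538, 0.003, 1.067, -0.071], TCP at [222.756, 610.631, 238.716] pointing down, gripper open.
Joint ranges: [-2.7, 2.7], [-0.37, 2.16], [-1.27, 1.26], [0.24, 2.4], [-1.31, 4.45], [0.19, 1.91], [-2.76, 2.76]. Speed limits (rad/s): [2.39, 2.39, 3.14, 3.14, 3.14, 3.14, 3.14].

## Interface

Orientations are given as a 3x3 rotation matrix whose columns are the frame's x, y, z axes.
In Python, from cell import movep, servo_line, goto_joints, let_go, clamp, wait, ik, capture, camera_params, PlanningError, sign_off, current_t, current_qpos, current_dq, current_joint_efforts, current_ee_pos, current_ee_rot, current_contact_force, current_ft_torque, current_finger_gap, pinch_z gives the robot as it stands. Calls block until the motion is done:
- movep(position, orientation): joint-space move of the TCP to a pose.
- servo_line(position, rotation=None, rate=150): straight line of the TCP; rotation=None keeps the orientation; rate is the mean speed in mm/s.
- goto_joints(angles): joint-space move.
- let_go() and clamp(f_grip=None): open the fingers fully, or close them until they stop; f_grip is the grip in N (None keeps the last).
- wait(seconds).
- ik(position, orientation): joint angles nearest the present ones, or None.
- capture(name): name is "scene" or "side" or "wrist"; returns (picture, depth): 420x560x3 uint8, red, green, blue; 420x560 float32, mm along the optical axis (not along the pixel's ray), 0 where there is no reading.
- camera_params(name): a dict with "fov_y" (degrees; the focal length in pixels is half the picture's height over the tangent of half this angle, whatever the lens; pixels are square), "cx", "cy" (the principal point, pixels), "extrinsics" (4x4, takes a point from camera to world coordinates); the wrist camera has in their place "hand_eye" (4x4, takes a point from camera to tool coordinates, whose origin is the TCP and whose axes are the tool frame's). Camera axes: x right, y down, z forward; pixel columns grow to the right and rows downward; lengths in mm; the calibration is good to about 2 mm. A picture is of the moment at which its call begins: read the wrist's pose just before it. camera_params takes no time and is no camera call.
A pose or a line that the arm cannot do raises PlanningError and nothing moves.
- sign_off(): hands the job in, once; it reports no verdict.
Readings, each from a call of its own:
- current_t(): time.
- current_qpos(): joint angles.
- current_dq(): joint speeds.
- current_joint_efforts(): joint torques, N m.
- current_ee_pos(): TCP position.
- current_ee_rot(): TCP orientation.
- current_contact_force(): force on the tool from outside, world axes, zero at the start.
- current_ft_torque(): the same for the moment, N m.
- current_finger_gap(): finger opening in mm.
Only numpy, scipy, OpenCV 4.12 (cv2) and the standard library are available. Lean on these libraries where they do the work, as an engineer would, in place of code of your own. Each camera call takes 0.05 s, during which the arm holds its last target.

## Task

Lift the small phone logic board off its rest and lay it gently, centred and flat, on the bed between the two jaws of the aluminium holding fixture, then let go. Then feel for the fixture's recessed thumbwheel and roll it by its exposed rim, pressing on it gently (well under 20 N) with a fingertip, so that its top moves towards the board, until the jaw has pushed the board home against the fixed jaw and the sprung jaw plate is pushed back about 4 mm, half its travel; never squeeze the spring right up. Move the jaw only with the wheel, leave everything else on the bench where it is, and take the hand away.

Things in the scene. Friction and masses are not known exactly. Their poses are not given: they have to be found in the camera images.
- fixture: Board-holding fixture, fixed to the bench: aluminium base 70 (x) x 214 (y, from -64 to +150) x 12 high. Origin on the bench under the bed's middle; z up, y runs from the fixed jaw past the bed to the thumbwheel. Fixed jaw: upright face at y -45, 44 wide, top at 38. Wheel block: dark steel, x -20 to 20, y 86 to 146, top at 51 to 59. Beside the bed it is open down to the base.
- wheel (a joint): Turn of the knurled steel thumbwheel in rad (44 diameter, 10 wide, axle along the fixture's x). Rolling its top to the fixture's -y (to the board) adds to it and closes the jaw 5 mm per radian (22 of rim travel); it stays where left. It takes 2.5 N along the rim, 3.5 N when clamping: shut fingertips must press with 6 to 9 N not to slip, in several strokes, lifted between. Starts at 0 to 1.
- bed_center (a point): Middle of the top of the black bed (22 wide in x, 86 long in y), 22 above the bench; axes as the fixture's. The board lies on it with its 84 length along y, its width overhanging 7 either side, where fingers can straddle it. Clamped home against the fixed jaw, the board's centre is at y -3, z +4 from here.
- board_center (a point): Centre (half-way up) of the loose logic board: a slab 36 (x) x 84 (y) x 8 (z), 45 g, dark green with steel shield cans; either way round is right. It starts flat on a black rest with a 22 x 70 block, 14 high, on a 60 x 110 x 4 foot, long axes together, so fingers can take it across its 36 width, tips 5 or more above the bench.
- jaw_face (a point): Middle of the sliding jaw plate's upright face (44 wide, 14 high, top 38 above the bench), which looks to the fixture's -y, at the board. It starts at y +45 to +50 in the fixture frame and moves to -y as the wheel closes it. The plate, 6 thick, stands on springs before its carriage with 10 of clear gap behind it, which closes as it is pushed back.
- jaw_pad (a joint): How far the sprung jaw plate is pushed back towards its carriage, m: 0 free, 0.008 at its stop. Spring about 1.2 N per mm, so about 5 N of clamping at the wanted 0.004.
- rim_low (a point): The lowest place where the top of the thumbwheel's rim can be: 58 above the bench, 116 along the fixture's +y; axes as the fixture's. The wheel block is shimmed, differently each time and not measured: the rim's top really lies 0 to 8 straight above this point, hard and unyielding. Feel for it from above. The rim always stands 7 out of the block's slot, 13 wide (x), 48 long (y).
- carriage: The sliding carriage (aluminium block 64 x 14 x 26, top 40 above the bench) that bears the sprung jaw plate. Its origin is at the fixture's origin when fully open and moves to the fixture's -y by 5 mm per radian of the wheel. It is screw-driven and must not be pushed by hand.
- phone_a: Bystander, to be left alone: a smartphone with a white frame lying screen up, 72 x 148 x 8 (mm). Origin: under its middle.
- phone_b: Bystander, to be left alone: a black smartphone lying screen up, 72 x 148 x 8 (mm). Origin: under its middle.
- screwdriver: Bystander, to be left alone: a small screwdriver, 150 long, lying (mm). Origin: under its middle.
- parts_tray: Bystander, to be left alone: a white divided parts tray, 100 x 150 x 22 (mm). Origin: under its middle.
- paste_jar: Bystander, to be left alone: a small grey closed jar, 40 across and 40 high (mm). Origin: under its middle.
- tape_roll: Bystander, to be left alone: a cardboard tape roll lying flat, 72 across, 20 high (mm). Origin: under its middle.
- tweezers: Bystander, to be left alone: steel tweezers, 120 long, lying (mm). Origin: under its middle.
- board: The same logic board; origin at the centre of its underside, axes as for its centre.
There are look-alikes about, which are no part of the job. Leave any blue or red look-alike of the fixture alone.

How it is judged:
By the outcome, as a careful person would: the job done as asked, in the order asked, and still so for the second after the job is handed in, with the robot touching nothing.
It also fails if it takes over 64 s, if anything falls off the work surface, if the arm or the gripper's body presses on something with over 40 N, if the wrist force passes 120 N, or if a joint passes its speed limit or range.

## Working session

There is one attempt and no reset: what is moved stays moved. The work goes in short steps, each a Python script; the robot and the scene stay as the last script left them, time stands still between calls to the robot, and variables do not carry over. Pictures are saved under pics/ and viewed, and the job is handed in when it is done.

```bash
mkdir -p pics; ls; python3 - <<'E'
from cell import *
import cv2,numpy as np
np.set_printoptions(precision=4,suppress=True)
for n in ["scene","side","wrist"]:
    p,d=capture(n); cv2.imwrite(f"pics/{n}0.png",p[:,:,::-1]); np.save(f"pics/{n}0.npy",d); print(n,camera_params(n),(d>0).mean())
print(current_t(),current_ee_pos(),current_ee_rot(),current_finger_gap(),pinch_z)
E
```

```text
pics
scene {'fov_y': 53.34803119440636, 'cx': 278.8176749309672, 'cy': 204.1939496881554, 'extrinsics': array([[  -0.4218,    0.7003,   -0.5759, 1060.6637],
       [   0.9066,    0.3177,   -0.2777,  246.4631],
       [  -0.0115,   -0.6393,   -0.7689,  839.1545],
       [   0.    ,    0.    ,    0.    ,    1.    ]])} 0.9959396258503401
side {'fov_y': 47.20925152872725, 'cx': 280.0517356857767, 'cy': 213.11456573303062, 'extrinsics': array([[   0.8868,   -0.2785,    0.3689,  -17.1843],
       [  -0.4621,   -0.5503,    0.6954, -898.2236],
       [   0.0094,   -0.7871,   -0.6167,  845.736 ],
       [   0.    ,    0.    ,    0.    ,    1.    ]])} 0.9960969387755102
wrist {'fov_y': 69.92197248178098, 'cx': 279.44350615205354, 'cy': 211.24767210455434, 'hand_eye': array([[   1.    ,   -0.0002,   -0.0002,    0.6669],
       [   0.0002,   -0.3072,    0.9517, -145.7165],
       [  -0.0002,   -0.9517,   -0.3072,   79.5059],
       [   0.    ,    0.    ,    0.    ,    1.    ]])} 0.9958035714285715
0.15 [222.6144 610.207  238.0541] [[ 0.3426 -0.0003 -0.9395]
 [ 0.9395 -0.0013  0.3426]
 [-0.0013 -1.     -0.0001]] 88.17298328796757 18.700000000000003
```

View pics/scene0.png

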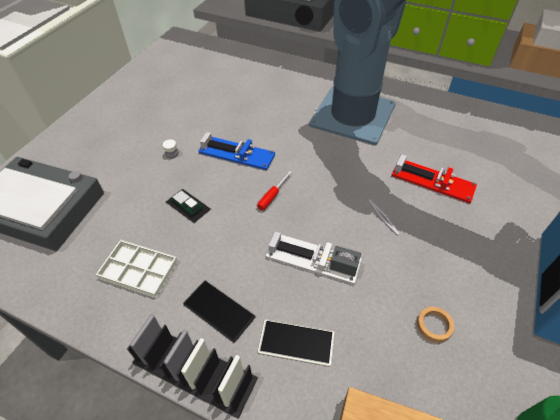

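View pics/side0.png

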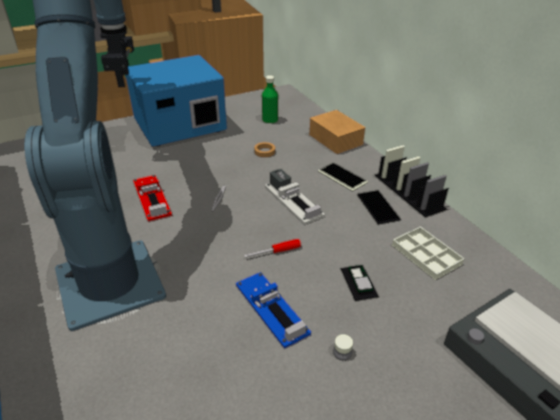

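View pics/wrist0.png

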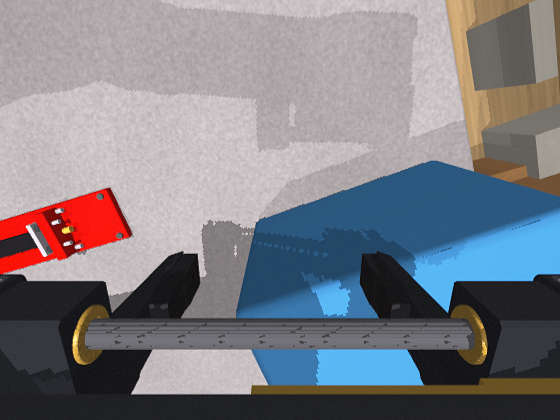

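The aluminium fixture is at scene (315,257), with its dark wheel block at the right, (347,260). The blue (237,150) and red (435,178) ones are look-alikes. The only green board with cans on a black foot is at scene (188,204). I'll confirm both in crops and take coarse positions.

```bash
cat > h.py <<'E'
from cell import *
import cv2,numpy as np
np.set_printoptions(precision=2,suppress=True)
def K(n):
    c=camera_params(n); f=210/np.tan(np.radians(c["fov_y"]/2)); return f,c["cx"],c["cy"]
def ext(n,pose=None):
    c=camera_params(n)
    if n!="wrist": return c["extrinsics"]
    T=np.eye(4);T[:3,3]=pose[0];T[:3,:3]=pose[1]; return T@c["hand_eye"]
def cloud(n,d,E):
    f,cx,cy=K(n); v,u=np.mgrid[0:420,0:560]
    P=np.stack([(u-cx)*d/f,(v-cy)*d/f,d],-1)
    return P@E[:3,:3].T+E[:3,3]
def onplane(n,uv,z,E):
    f,cx,cy=K(n); uv=np.atleast_2d(uv).astype(float)
    r=np.c_[(uv[:,0]-cx)/f,(uv[:,1]-cy)/f,np.ones(len(uv))]@E[:3,:3].T
    return E[:3,3]+r*((z-E[2,3])/r[:,2])[:,None]
def proj(n,P,E):
    f,cx,cy=K(n); q=(np.atleast_2d(P)-E[:3,3])@E[:3,:3]
    return np.c_[q[:,0]/q[:,2]*f+cx,q[:,1]/q[:,2]*f+cy]
def down(jawdir):  # jaw opening axis angle in world
    x=np.array([np.cos(jawdir),np.sin(jawdir),0]);y=np.array([0,0,-1.]);return np.c_[x,y,np.cross(x,y)]
def snap(n,name):
    pose=(np.array(current_ee_pos()),np.array(current_ee_rot()))
    p,d=capture(n); cv2.imwrite(f"pics/{name}.png",p[:,:,::-1]); E=ext(n,pose); np.savez(f"pics/{name}.npz",p=p,d=d,E=E); return p,d,E
E
python3 - <<'E'
from h import *
p=cv2.imread("pics/scene0.png");d=np.load("pics/scene0.npy");E=ext("scene");P=cloud("scene",d,E)
a=cv2.resize(p[225:290,255:370],None,fx=4,fy=4,interpolation=2);b=cv2.resize(p[180:230,155:220],None,fx=5,fy=5,interpolation=2)
c=np.zeros((560,480,3),np.uint8);c[:260,:460]=a;c[270:520,:325]=b;cv2.imwrite("pics/crop0.png",c)
for u,v in [(315,257),(270,255),(357,278),(280,235),(362,252),(347,258),(300,247),(188,204),(166,203),(190,220),(188,188),(210,206),(400,100)]: print(u,v,P[v,u])
E
```

```text
315 257 [565.62  96.15  35.44]
270 255 [590.65  -5.38  13.68]
357 278 [555.11 196.94  -2.15]
280 235 [539.83  -3.02  30.36]
362 252 [483.72 185.81  -1.04]
347 258 [550.52 164.66  54.44]
300 247 [546.12  51.42  21.73]
188 204 [ 544.04 -259.73   22.42]
166 203 [ 551.62 -327.55    1.14]
190 220 [ 574.64 -237.99    3.45]
188 188 [ 480.   -306.47   -2.93]
210 206 [ 511.55 -217.72   -0.44]
400 100 [-137.55  117.32   -2.29]
```

View pics/crop0.png

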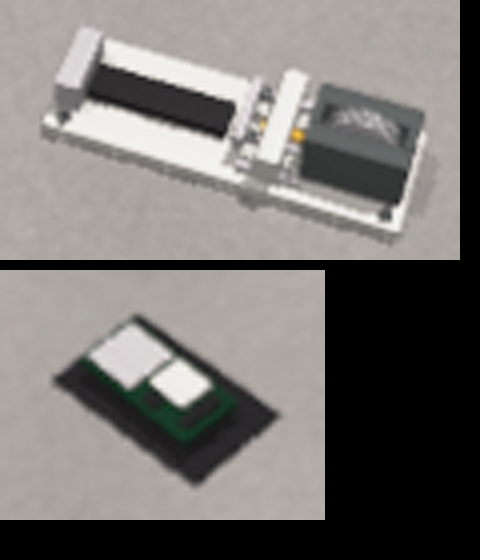

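```bash
python3 - <<'E'
from h import *
E=ext("scene")
Q=onplane("scene",[[255+44/4,225+120/4],[255+402/4,225+228/4]],12,E);print(Q,np.linalg.norm(Q[1]-Q[0]),np.degrees(np.arctan2(*(Q[1]-Q[0])[[1,0]])))
c=np.array([[135,315],[53,380],[195,486],[280,414]])-[0,270]
F=onplane("scene",c/5+[155,180],4,E);print(F,F.mean(0),F[3]-F[0],F[1]-F[0])
for name,p,ang in [("fix",[555,70,230],None),("board",[540,-265,200],None)]:
  for a in np.radians([-30,0,20,40,60,90,120,150,180,200,220]): 
    q=ik(p,down(a)); print(name,np.degrees(a), None if q is None else np.array(q))
E
```

```text
[[593.58 -14.4   12.  ]
 [574.64 197.9   12.  ]] 213.14662537726684 95.0967790628464
[[ 494.52 -314.69    4.  ]
 [ 550.94 -328.53    4.  ]
 [ 579.41 -222.96    4.  ]
 [ 521.47 -208.06    4.  ]] [ 536.58 -268.56    4.  ] [ 26.94 106.63   0.  ] [ 56.41 -13.84   0.  ]
fix -29.999999999999996 [-0.65  0.44  0.59  1.82 -0.29  0.97 -0.46]
fix 0.0 [-0.6   0.43  0.51  1.81 -0.25  0.97  0.02]
fix 20.0 [-0.56  0.42  0.46  1.81 -0.22  0.96  0.34]
fix 40.0 [-0.52  0.41  0.41  1.81 -0.2   0.96  0.67]
fix 59.99999999999999 [-0.47  0.4   0.35  1.81 -0.16  0.96  0.99]
fix 90.0 [-0.4   0.4   0.25  1.8  -0.12  0.96  1.47]
fix 119.99999999999999 [-0.3   0.39  0.13  1.8  -0.06  0.96  1.94]
fix 150.0 [-0.21  0.39  0.01  1.79 -0.    0.96  2.42]
fix 180.0 [ 0.55  0.63 -1.07  1.75  0.61  1.14  2.43]
fix 200.0 [-0.97  0.63  1.1   1.83 -0.63  1.08 -2.42]
fix 220.0 [-0.97  0.63  1.1   1.83 -0.63  1.08 -2.07]
board -29.999999999999996 [-0.28  0.71  0.99  1.75 -0.67  1.07  0.42]
board 0.0 [-0.26  0.68  0.95  1.75 -0.63  1.05  0.92]
board 20.0 [-0.25  0.68  0.94  1.75 -0.63  1.05  1.26]
board 40.0 [-0.16  0.61  0.79  1.74 -0.51  1.    1.51]
board 59.99999999999999 [-0.09  0.58  0.67  1.74 -0.42  0.98  1.79]
board 90.0 [-0.1   0.58  0.68  1.74 -0.43  0.98  2.31]
board 119.99999999999999 [ 0.89  0.6  -0.72  1.68  0.45  1.03  2.12]
board 150.0 [ 1.09  0.76 -1.08  1.66  0.72  1.17  2.45]
board 180.0 [-0.32  0.76  1.09  1.75 -0.75  1.11 -2.13]
board 200.0 [-0.32  0.76  1.09  1.75 -0.75  1.11 -1.78]
board 220.0 [-0.32  0.76  1.09  1.75 -0.75  1.11 -1.43]
```

Both confirmed (base length 213 vs 214, foot about 110 x 58). Fixture +y points at about 95° in world, with its origin at about (553,46). The board's centre is about (537,-269), long axis 76°. Next I'll take wrist views of both.

```bash
python3 - <<'E'
from h import *
O=np.array([553,46.]);a=np.radians(5.1);y=np.array([-np.sin(a),np.cos(a)])
movep([*(O-25*y),230],down(a)); print(current_t(),current_ee_pos()); snap("wrist","w1")
B=np.array([537,-268.6]);b=np.radians(-14.2);yb=np.array([-np.sin(b),np.cos(b)])
movep([*(B-70*yb),180],down(b)); print(current_t(),current_ee_pos()); snap("wrist","w2")
E
```

```text
2.5583 [555.3   22.48 229.89]
3.9667 [ 521.06 -334.59  179.99]
```

View pics/w1.png

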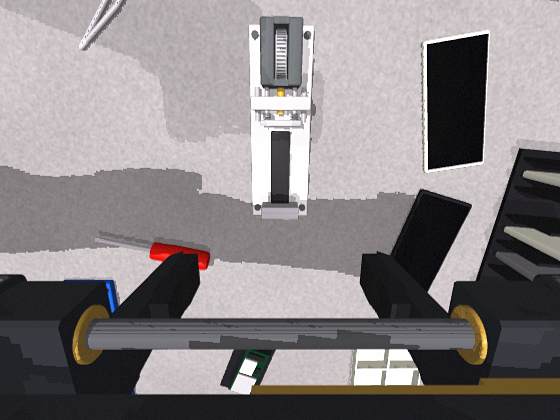

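View pics/w2.png

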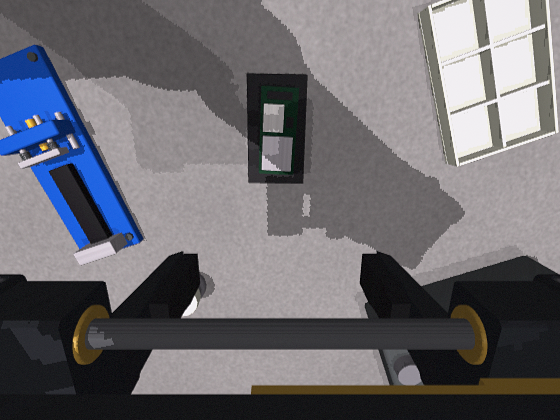

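w1 shows the fixture upright at columns 248–314: the bed at (281,165), jaw plate (281,124), carriage (281,103), wheel (282,52). w2 shows the foot at (277,128) and the board at (280,130). I'll measure both from the depth clouds.

```bash
python3 - <<'E'
from h import *
def rect(XY):
    r=cv2.minAreaRect(XY.astype(np.float32)); return r
z=np.load("pics/w2.npz");P=cloud("wrist",z["d"],z["E"]);
sub=P[60:200,235:320]; print("bench z",np.median(P[80:150,200:235,2]))
top=sub[(sub[...,2]>22)&(sub[...,2]<32)];print("board top z",np.median(top[:,2]),len(top),rect(top[:,:2]))
# foot by colour
hsv=cv2.cvtColor(z["p"],cv2.COLOR_RGB2HSV);m=(hsv[...,2]<60).astype(np.uint8);m[:60]=0;m[200:]=0;m[:,:240]=0;m[:,315:]=0
c=max(cv2.findContours(m,0,1)[0],key=cv2.contourArea);r=cv2.minAreaRect(c);b=cv2.boxPoints(r);Q=onplane("wrist",b,4,z["E"]);print("foot",rect(Q[:,:2]),r)
z=np.load("pics/w1.npz");P=cloud("wrist",z["d"],z["E"])
print("bench",np.median(P[20:200,225:240,2]))
S=P[10:225,240:325].reshape(-1,3);C=z["p"][10:225,240:325].reshape(-1,3)
for lo,hi,n in [(8,16,"base")]:
    k=S[(S[:,2]>lo)&(S[:,2]<hi)];print(n,rect(k[:,:2]),np.median(k[:,2]))
k=S[(S[:,2]>4)];print("all>4",rect(k[:,:2]))
a=np.radians(5.1);O=np.array([553,46.]);ex=np.array([np.cos(a),np.sin(a)]);ey=np.array([-ex[1],ex[0]])
L=np.c_[(S[:,:2]-O)@ex,(S[:,:2]-O)@ey,S[:,2]]
for yy in range(-66,154,2):
    k=L[(abs(L[:,1]-yy)<1)&(abs(L[:,0])<4)]
    if len(k): print(yy,np.round(np.median(k[:,2]),1),end=" | ")
E
```

```text
bench z -0.19598292694016095
board top z 22.45730850457312 617 ((534.8226318359375, -272.22064208984375), (74.8444595336914, 29.721946716308594), 74.83119201660156)
foot ((533.1036376953125, -271.3445129394531), (109.32855224609375, 65.56840515136719), 74.58255767822266) ((275.7562255859375, 127.98270416259766), (60.05352783203125, 109.29602813720703), 1.3322198390960693)
bench -0.14762578826039885
base ((550.6694946289062, 86.4281005859375), (70.09159851074219, 213.17987060546875), 4.70737361907959) 11.842919431002201
all>4 ((550.6694946289062, 86.4281005859375), (70.09159851074219, 213.17987060546875), 4.70737361907959)
-62 37.8 | -60 37.8 | -58 37.7 | -56 37.9 | -54 38.0 | -52 37.6 | -50 37.7 | -48 31.2 | -46 22.4 | -44 21.5 | -42 22.0 | -40 21.9 | -38 21.8 | -36 21.6 | -34 21.3 | -32 21.9 | -30 21.6 | -28 21.8 | -26 21.9 | -24 21.8 | -22 22.1 | -20 21.9 | -18 21.6 | -16 21.9 | -14 22.0 | -12 21.9 | -10 22.3 | -8 22.0 | -6 21.3 | -4 21.7 | -2 21.9 | 0 21.3 | 2 22.1 | 4 22.1 | 6 21.7 | 8 21.8 | 10 21.8 | 12 21.8 | 14 21.6 | 16 22.4 | 18 21.9 | 20 21.8 | 22 22.4 | 24 22.5 | 26 21.6 | 28 21.5 | 30 21.9 | 32 21.7 | 34 21.6 | 36 22.0 | 38 21.1 | 40 11.7 | 42 12.1 | 44 12.2 | 46 38.0 | 48 37.7 | 50 37.8 | 52 11.5 | 54 12.0 | 56 375.6 | 58 13.2 | 60 25.3 | 62 38.4 | 64 39.4 | 66 39.3 | 68 39.4 | 70 39.5 | 72 39.3 | 74 38.4 | 76 25.6 | 78 24.5 | 80 25.0 | 82 24.7 | 84 41.3 | 86 53.7 | 88 53.6 | 90 53.1 | 92 42.9 | 94 47.6 | 96 51.3 | 98 53.5 | 100 55.8 | 102 56.9 | 104 57.9 | 106 58.8 | 108 59.1 | 110 60.2 | 112 60.1 | 114 60.5 | 116 60.4 | 118 59.8 | 120 60.6 | 122 59.1 | 124 57.6 | 126 57.3 | 128 55.4 | 130 52.8 | 132 50.3 | 134 48.0 | 138 46.6 | 140 53.3 | 142 53.7 | 144 53.0 |
```

```bash
python3 - <<'E'
from h import *
z=np.load("pics/w2.npz");P=cloud("wrist",z["d"],z["E"]);sub=P[60:200,235:320].reshape(-1,3);C=z["p"][60:200,235:320].reshape(-1,3)
k=sub[(sub[:,2]>14)];print("board",cv2.minAreaRect(k[:,:2].astype(np.float32)),np.percentile(k[:,2],[5,50,95]))
k=sub[(sub[:,2]>2.)&(sub[:,2]<60)&(C.max(1)<60)|(sub[:,2]>14)];print("foot",cv2.minAreaRect(k[:,:2].astype(np.float32)))
z=np.load("pics/w1.npz");P=cloud("wrist",z["d"],z["E"]);S=P[10:225,240:325].reshape(-1,3)
a=np.radians(4.71);ex=np.array([np.cos(a),np.sin(a)]);ey=np.array([-ex[1],ex[0]]);O=np.array([550.67,86.43])-43*ey;print(O)
L=np.c_[(S[:,:2]-O)@ex,(S[:,:2]-O)@ey,S[:,2]]
def bx(lo,hi,c,n):
    k=L[(L[:,2]>lo)&(L[:,2]<hi)&(L[:,1]>c[0])&(L[:,1]<c[1])&(abs(L[:,0])<40)];print(n,np.percentile(k[:,0],[1,99]),np.percentile(k[:,1],[1,99]),np.median(k[:,2]))
bx(18,26,(-44,44),"bed");bx(35,41,(-70,-30),"fixedjaw");bx(35,41,(40,58),"plate");bx(36,43,(58,80),"carriage");bx(48,56.5,(80,150),"block");bx(58,66,(90,140),"wheel")
E
```

```text
board ((535.1149291992188, -272.4166259765625), (84.10126495361328, 36.01427459716797), 72.8118896484375) [16.97 20.83 22.89]
foot ((533.5037841796875, -271.74005126953125), (109.5130615234375, 59.93402099609375), 75.08636474609375)
[554.2   43.58]
bed [-10.31  10.75] [-42.86  41.  ] 21.795646767813935
fixedjaw [-21.71  21.06] [-59.71 -44.77] 37.78424351126395
plate [-21.73  21.41] [48.05 56.6 ] 37.519635752696274
carriage [-30.88  31.25] [63.43 77.34] 39.21583166944805
block [-20.18  20.06] [ 86.9  145.86] 53.29136385046735
wheel [-4.61  4.9 ] [105.06 127.22] 59.64165612314798
```

Sizes match everywhere (base 70x213, bed, jaws, board 84x36), and the plate face is at about y +48. Now I grasp the board.

```bash
python3 - <<'E'
from h import *
b=np.radians(-16.7);R=down(b);B=[535.1,-272.4]
let_go()
movep([*B,90],R);servo_line([*B,11],R,rate=90);print(current_t(),current_ee_pos(),current_contact_force())
clamp(10);wait(.2);print("gap",current_finger_gap(),current_contact_force(),current_ee_pos())
servo_line([*B,110],R,rate=120);print(current_t(),current_finger_gap())
snap("wrist","w3");snap("scene","s3")
E
```

```text
5.7833 [ 535.49 -272.72   11.47] [-0.15 -0.06  0.82]
gap 35.73367246710784 [-0.28 -0.38  1.16] [ 535.09 -272.39   11.01]
7.7917 35.80327101447471
```

View pics/w3.png

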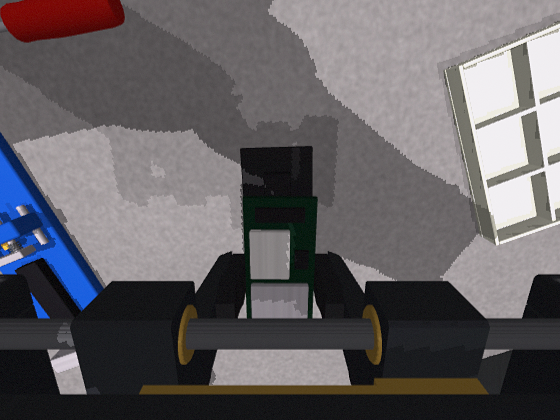

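```bash
python3 -c "
import cv2;p=cv2.imread('pics/s3.png')[90:260,100:300];cv2.imwrite('pics/s3c.png',cv2.resize(p,None,fx=3,fy=3))"
```

```text
(no output)
```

View pics/s3c.png

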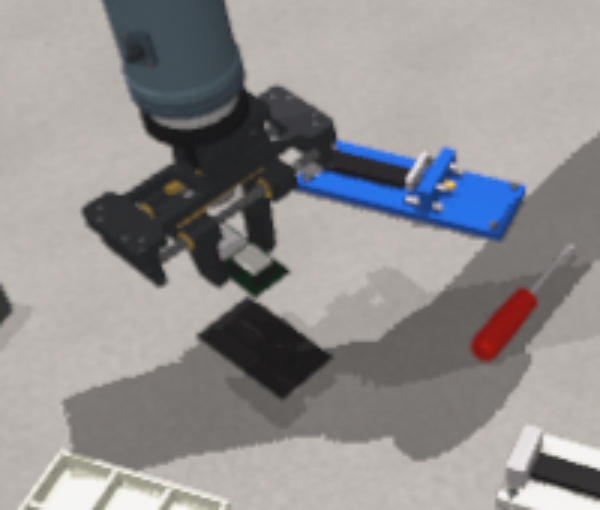

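The board is held (gap 35.8), straight between the fingers with its far edge at row 197. I'll measure how it sits in the hand from depth.

```bash
python3 - <<'E'
from h import *
z=np.load("pics/w3.npz");c=camera_params("wrist")["hand_eye"];P=cloud("wrist",z["d"],c)[185:315,235:325].reshape(-1,3)
k=P[(P[:,1]<2)&(P[:,1]>-25)&(abs(P[:,0])<30)]
f=k[k[:,2]>12]
print(np.percentile(f[:,0],[1,99]),np.percentile(f[:,2],[1,99,100]),"height above tip",np.percentile(-f[:,1],[5,50,95]))
for x0 in(-16,-8,0,8,16):
    g=f[abs(f[:,0]-x0)<2];print(x0,g[:,2].max())
E
```

```text
[-17.27  17.98] [12.35 42.39 42.77] height above tip [ 5.72  7.49 11.2 ]
-16 42.62244381197824
-8 42.517434933289834
0 42.769975204952694
8 42.56525745035979
16 42.516737501304306
```

```bash
cat >> h.py <<'E'
FA=np.radians(4.71);FX=np.array([np.cos(FA),np.sin(FA)]);FY=np.array([-FX[1],FX[0]]);FO=np.array([554.2,43.58])
def fx(x,y,z): return np.array([*(FO+x*FX+y*FY),z])
E
python3 - <<'E'
from h import *
R=down(FA)
movep(fx(0,-.6,100),R);servo_line(fx(0,-.6,18),R,rate=90);wait(.15)
f0=np.array(current_contact_force());print(current_t(),current_ee_pos(),f0)
zt=18
while zt>13.5:
    zt-=.4;servo_line(fx(0,-.6,zt),R,rate=10);f=np.array(current_contact_force())-f0;print(round(zt,1),current_ee_pos()[2],f)
    if f[2]>1.5: break
print(current_t())
E
```

```text
10.3 [554.49  43.05  18.07] [ 0.22 -0.17 -0.36]
17.6 17.620023866730563 [ 0.49 -0.02 -0.84]
17.2 17.372806259071634 [-1.44 -0.23  3.62]
10.8
```

```bash
python3 - <<'E'
from h import *
wait(.2);print(current_ee_pos(),current_contact_force(),current_ft_torque(),current_finger_gap())
snap("wrist","w4");snap("scene","s4");p,_,_=snap("side","d4")
a=cv2.imread('pics/s4.png')[200:300,240:380];b=cv2.imread('pics/d4.png')[140:240,240:340]
c=np.zeros((600,800,3),np.uint8);c[:300,:420]=cv2.resize(a,None,fx=3,fy=3);c[300:600,420:720]=cv2.resize(b,None,fx=3,fy=3);cv2.imwrite('pics/c4.png',c)
E
```

```text
[554.34  43.03  17.35] [-0.73  0.74  3.52] [0.01 0.25 0.  ] 35.63403144448536
```

View pics/w4.png

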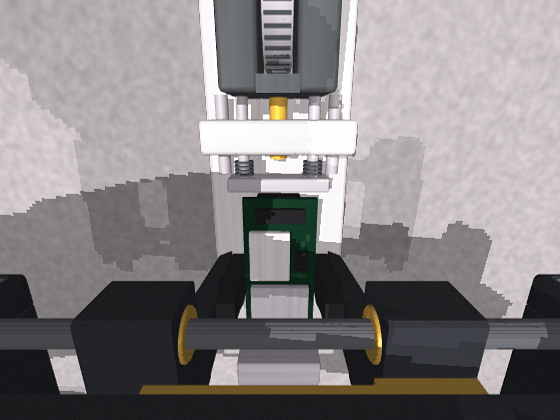

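View pics/c4.png

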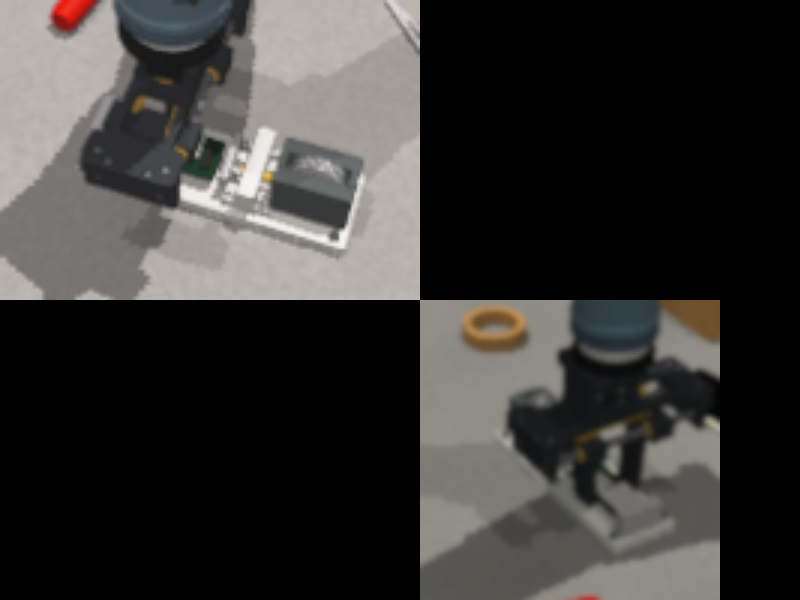

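The board rests on the bed with 3.5 N, consistent with it sitting about 2 mm lower in the hand. It is straight at columns 244–317, clear of the plate at row 184. I'll ease off, let go, and check.

```bash
python3 - <<'E'
from h import *
R=down(FA)
p=np.array(current_ee_pos());servo_line(fx(0,-.6,17.45),R,rate=20)
print(current_contact_force())
let_go();wait(.1);servo_line(fx(0,-.6,110),R,rate=150);clamp(10)
movep(fx(0,-25,200),R);print(current_t(),current_finger_gap(),current_contact_force());snap("wrist","w5")
E
cat > meas.py <<'E'
from h import *
def meas(name):
    z=np.load(f"pics/{name}.npz");P=cloud("wrist",z["d"],z["E"]).reshape(-1,3);rgb=z["p"].reshape(-1,3).astype(int)
    L=np.c_[(P[:,:2]-FO)@FX,(P[:,:2]-FO)@FY,P[:,2]]
    def bx(lo,hi,c,n,xm=35):
        m=(L[:,2]>lo)&(L[:,2]<hi)&(L[:,1]>c[0])&(L[:,1]<c[1])&(abs(L[:,0])<xm);k=L[m];print(n,"x",np.percentile(k[:,0],[2,98]),"y",np.percentile(k[:,1],[1,99]),"z",np.median(k[:,2]),len(k));return k
    bx(34,41,(-70,-40),"fixedjaw");bx(35,42,(28,60),"plate",20);bx(36,43,(44,82),"carriage");bx(48,56.5,(80,150),"block");bx(58,68,(90,140),"wheel")
    b=bx(23.5,32,(-44,44),"board",20)
    print(cv2.minAreaRect(b[:,:2].astype(np.float32)))
    A=np.c_[b[:,:2],np.ones(len(b))];print("plane",np.linalg.lstsq(A,b[:,2],rcond=None)[0])
    y=np.arange(36,86,.5);o=[]
    for v in y:
        k=L[(abs(L[:,1]-v)<.5)&(abs(L[:,0])>6)&(abs(L[:,0])<20)];o.append(f"{v:.1f}:{np.median(k[:,2]) if len(k) else -1:.0f}({len(k)})")
    print(" ".join(o))
E
python3 -c "
from meas import *
meas('w5')"
```

```text
[-0.09  0.86  1.54]
14.9083 0.2610175316216431 [-0.3   0.79 -0.7 ]
fixedjaw x [-20.94  21.37] y [-59.37 -44.69] z 37.76900800464222 557
plate x [-19.24  18.92] y [47.97 58.31] z 37.57813011098409 282
carriage x [-29.89  29.81] y [47.98 77.41] z 38.833467015604754 1339
block x [-19.73  19.6 ] y [ 86.56 145.71] z 53.28538215033399 2960
wheel x [-5.    4.32] y [105.35 126.06] z 59.743043535515625 290
board x [-16.78  17.83] y [-41.94  40.78] z 28.68450581230627 2611
((0.5340309143066406, -0.8128433227539062), (83.36278533935547, 36.05247497558594), 89.87352752685547)
plane [-0.03 -0.03 28.13]
36.0:27(25) 36.5:26(26) 37.0:26(25) 37.5:26(25) 38.0:26(25) 38.5:26(25) 39.0:26(25) 39.5:26(26) 40.0:26(26) 40.5:26(26) 41.0:14(49) 41.5:12(25) 42.0:12(26) 42.5:12(26) 43.0:12(26) 43.5:12(26) 44.0:12(26) 44.5:12(26) 45.0:12(26) 45.5:12(26) 46.0:12(26) 46.5:12(26) 47.0:-1(0) 47.5:37(22) 48.0:38(29) 48.5:38(36) 49.0:38(29) 49.5:38(28) 50.0:38(28) 50.5:38(29) 51.0:38(29) 51.5:38(29) 52.0:38(29) 52.5:38(29) 53.0:38(29) 53.5:12(27) 54.0:12(27) 54.5:34(28) 55.0:34(33) 55.5:13(27) 56.0:32(40) 56.5:34(28) 57.0:22(20) 57.5:12(27) 58.0:32(35) 58.5:33(28) 59.0:30(26) 59.5:30(28) 60.0:34(30) 60.5:34(28) 61.0:23(20) 61.5:13(26) 62.0:13(26) 62.5:13(32) 63.0:17(45) 63.5:37(50) 64.0:38(27) 64.5:39(28) 65.0:39(28) 65.5:39(27) 66.0:40(45) 66.5:39(28) 67.0:39(38) 67.5:39(28) 68.0:39(28) 68.5:39(28) 69.0:39(28) 69.5:39(28) 70.0:40(28) 70.5:40(47) 71.0:39(29) 71.5:39(39) 72.0:39(29) 72.5:39(29) 73.0:39(29) 73.5:40(29) 74.0:40(33) 74.5:39(29) 75.0:39(48) 75.5:39(29) 76.0:39(34) 76.5:39(29) 77.0:37(30) 77.5:37(29) 78.0:34(1) 78.5:33(11) 79.0:34(19) 79.5:34(11) 80.0:13(27) 80.5:13(26) 81.0:13(29) 81.5:13(33) 82.0:13(28) 82.5:13(32) 83.0:12(29) 83.5:12(37) 84.0:12(29) 84.5:12(35) 85.0:13(29) 85.5:12(32)
```

View pics/w5.png

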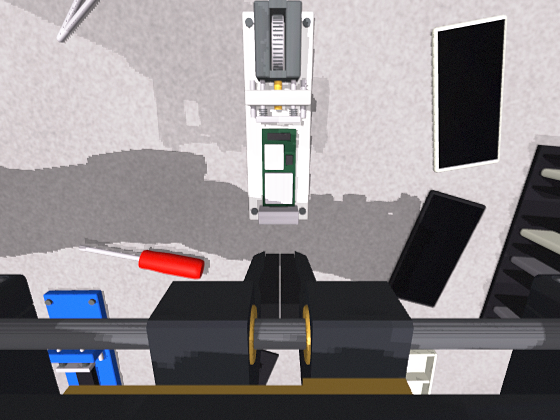

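The board is on the bed at (0.5,-0.8), flat and straight. The plate face is at 47.7 with a 10 mm gap behind it and the carriage front at 63.5, so I need about 12.7 mm of closing, or 56 mm of rim travel. Next I feel for the rim and make one stroke under force control.

```bash
cat > stroke.py <<'E'
from h import *
R=down(FA)
def feel(y,z0,x=0.):
    servo_line(fx(x,y,z0),R,rate=120);wait(.15)
    f0=np.mean([current_contact_force() for _ in range(3)],0);z=z0
    while z>56:
        z-=.3;servo_line(fx(x,y,z),R,rate=8)
        F=np.array(current_contact_force())-f0
        if F[2]>2.5: break
    else: raise SystemExit("no contact")
    print("contact cmd z",round(z,2),"act",current_ee_pos(),F,current_t());return z,f0
def stroke(y,yend,z0,F0=7.5,x=0.,k=12.,step=2.):
    z,f0=feel(y,z0,x)
    for _ in range(4):
        F=np.array(current_contact_force())-f0
        if abs(F[2]-F0)<.8: break
        z-=np.clip((F0-F[2])/k,-.4,.4);servo_line(fx(x,y,z),R,rate=8)
    print("press",z,F); ys=[]
    while y>yend+1e-6:
        y=max(y-step,yend);servo_line(fx(x,y,z),R,rate=25)
        F=np.array(current_contact_force())-f0
        print(f"y{y:.1f} z{z:.2f} Fz{F[2]:.1f} Ft{F[:2]@FY:.1f} Fx{F[:2]@FX:.1f}")
        if F[2]>14: print("HIGH");break
        z-=np.clip((F0-F[2])/k,-.25,.25)
    servo_line(fx(x,y,z+6),R,rate=80);print("t",current_t());return z
E
python3 - <<'E'
from stroke import *
movep(fx(0,123,75),R)
stroke(123,109,63.5)
E
```

```text
contact cmd z 60.8 act [544.2  166.16  61.02] [-1.41  0.13  3.82] 18.4
press 60.49341446878529 [-1.59 -1.77  7.56]
y121.0 z60.49 Fz6.5 Ft0.8 Fx-1.9
y119.0 z60.41 Fz7.7 Ft1.2 Fx-2.4
y117.0 z60.42 Fz7.8 Ft0.3 Fx-1.7
y115.0 z60.44 Fz7.2 Ft1.0 Fx-2.8
y113.0 z60.42 Fz7.4 Ft0.8 Fx-2.6
y111.0 z60.41 Fz7.8 Ft1.4 Fx-2.3
y109.0 z60.44 Fz7.4 Ft2.1 Fx-2.7
t 20.65
```

```bash
python3 - <<'E'
from stroke import *
servo_line(fx(0,109,90),R,rate=200)
movep(fx(0,-15,150),R);print(current_t());snap("wrist","w6")
from meas import meas; meas("w6")
E
```

```text
21.525
fixedjaw x [-20.96  21.01] y [-59.24 -44.55] z 37.782571001683976 722
plate x [-18.66  18.94] y [44.83 56.93] z 37.47945201536439 438
carriage x [-30.03  29.75] y [44.85 74.05] z 38.89089944130927 1815
block x [-19.78  19.67] y [ 86.83 140.58] z 53.26382475931719 3850
wheel x [-4.99  4.74] y [105.41 126.49] z 59.58487396965357 454
board x [-16.75  17.76] y [-41.98  41.3 ] z 28.859442077633048 3507
((0.5424404144287109, -0.7139854431152344), (84.4310073852539, 36.06498336791992), 89.7004623413086)
plane [-0.03 -0.03 28.14]
36.0:28(37) 36.5:26(34) 37.0:26(37) 37.5:26(45) 38.0:26(29) 38.5:26(35) 39.0:26(29) 39.5:26(30) 40.0:26(37) 40.5:26(36) 41.0:25(78) 41.5:12(78) 42.0:12(31) 42.5:13(5) 43.0:-1(0) 43.5:-1(0) 44.0:-1(0) 44.5:37(30) 45.0:37(33) 45.5:38(37) 46.0:38(46) 46.5:38(34) 47.0:38(56) 47.5:38(34) 48.0:38(34) 48.5:38(57) 49.0:38(34) 49.5:38(51) 50.0:36(64) 50.5:36(60) 51.0:36(47) 51.5:12(33) 52.0:13(39) 52.5:34(41) 53.0:12(31) 53.5:13(38) 54.0:33(54) 54.5:13(23) 55.0:32(39) 55.5:32(39) 56.0:13(25) 56.5:34(50) 57.0:33(38) 57.5:12(44) 58.0:33(43) 58.5:12(31) 59.0:12(31) 59.5:13(31) 60.0:13(31) 60.5:38(46) 61.0:39(34) 61.5:39(34) 62.0:39(47) 62.5:39(33) 63.0:39(54) 63.5:39(34) 64.0:39(35) 64.5:39(69) 65.0:39(34) 65.5:39(35) 66.0:39(69) 66.5:39(34) 67.0:39(33) 67.5:39(68) 68.0:39(35) 68.5:39(33) 69.0:39(68) 69.5:39(35) 70.0:39(35) 70.5:39(68) 71.0:39(35) 71.5:39(37) 72.0:40(61) 72.5:39(35) 73.0:39(44) 73.5:39(42) 74.0:38(35) 74.5:38(39) 75.0:34(12) 75.5:13(32) 76.0:13(36) 76.5:12(31) 77.0:12(58) 77.5:13(36) 78.0:12(31) 78.5:32(40) 79.0:14(35) 79.5:12(47) 80.0:31(39) 80.5:13(36) 81.0:13(30) 81.5:32(39) 82.0:12(52) 82.5:12(32) 83.0:32(43) 83.5:13(39) 84.0:12(20) 84.5:11(33) 85.0:11(20) 85.5:12(31)
```

View pics/w6.png

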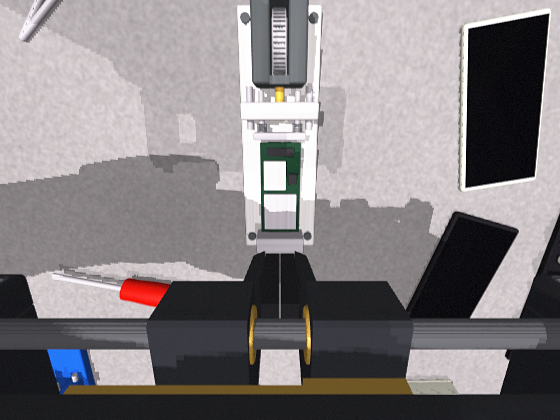

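One 14 mm stroke moved the carriage 3.2 mm with no slip (expected 3.18), and the rim top is at about 61. Two more strokes, then I measure again.

```bash
python3 - <<'E'
from stroke import *
movep(fx(0,123,75),R)
stroke(123,109,62.3,F0=8)
stroke(123,109,62.3,F0=8.5)
servo_line(fx(0,109,90),R,rate=200)
movep(fx(0,-15,150),R);print(current_t());snap("wrist","w7")
from meas import meas; meas("w7")
E
```

```text
contact cmd z 60.8 act [544.18 166.19  61.02] [-1.39 -1.55  3.09] 23.9083
press 60.40000000000001 [-3.56 -0.49  7.3 ]
y121.0 z60.40 Fz9.2 Ft1.1 Fx-3.4
y119.0 z60.50 Fz6.4 Ft0.3 Fx-2.8
y117.0 z60.37 Fz7.6 Ft0.4 Fx-3.0
y115.0 z60.33 Fz8.2 Ft0.6 Fx-3.4
y113.0 z60.35 Fz8.0 Ft1.4 Fx-4.1
y111.0 z60.35 Fz8.1 Ft0.6 Fx-2.9
y109.0 z60.35 Fz8.6 Ft0.7 Fx-3.3
t 26.1583
contact cmd z 60.8 act [544.18 166.21  61.02] [-1.78  0.71  3.87] 27.8333
press 60.33894356576048 [-3.3   0.8   8.56]
y121.0 z60.34 Fz8.2 Ft1.9 Fx-3.1
y119.0 z60.31 Fz8.3 Ft3.0 Fx-3.1
y117.0 z60.30 Fz9.2 Ft1.8 Fx-3.1
y115.0 z60.35 Fz8.2 Ft2.4 Fx-2.9
y113.0 z60.33 Fz8.3 Ft2.4 Fx-1.7
y111.0 z60.31 Fz8.4 Ft3.1 Fx-3.7
y109.0 z60.30 Fz8.3 Ft2.2 Fx-2.8
t 30.3333
31.2083
fixedjaw x [-21.04  21.03] y [-59.29 -44.58] z 37.647917360478175 723
plate x [-19.29  19.  ] y [39.91 59.38] z 38.1962779281707 698
carriage x [-30.35  30.42] y [44.06 67.92] z 39.066825915950346 1465
block x [-19.84  19.62] y [ 86.81 140.59] z 53.271121653689704 3845
wheel x [-5.02  4.71] y [105.42 127.47] z 59.546449200785645 464
board x [-16.59  17.95] y [-43.05  37.8
[... 655 characters left out ...]
(48) 57.0:39(35) 57.5:39(56) 58.0:39(35) 58.5:39(35) 59.0:39(69) 59.5:40(34) 60.0:39(34) 60.5:39(68) 61.0:39(34) 61.5:39(35) 62.0:39(59) 62.5:39(35) 63.0:39(45) 63.5:39(34) 64.0:39(34) 64.5:39(68) 65.0:39(34) 65.5:39(35) 66.0:39(70) 66.5:39(35) 67.0:39(35) 67.5:39(70) 68.0:39(35) 68.5:33(13) 69.0:13(35) 69.5:12(47) 70.0:32(37) 70.5:13(31) 71.0:13(31) 71.5:33(42) 72.0:12(49) 72.5:12(31) 73.0:32(43) 73.5:12(31) 74.0:12(30) 74.5:13(60) 75.0:13(31) 75.5:12(32) 76.0:32(39) 76.5:12(31) 77.0:12(55) 77.5:32(39) 78.0:12(31) 78.5:12(24) 79.0:11(18) 79.5:12(50) 80.0:12(32) 80.5:12(32) 81.0:12(34) 81.5:12(32) 82.0:12(62) 82.5:12(32) 83.0:12(32) 83.5:12(43) 84.0:12(32) 84.5:12(53) 85.0:12(32) 85.5:12(31)
```

The board is home (plate face ~39.3, board centre y about -2.9) and the spring is about 1 mm in. Roughly 3 mm more is needed, so one stroke of 13.5 mm.

```bash
python3 - <<'E'
from stroke import *
movep(fx(0,122.5,75),R)
stroke(122.5,109,62.3,F0=8.5)
servo_line(fx(0,109,90),R,rate=200)
movep(fx(0,-15,130),R);print(current_t());snap("wrist","w8")
from meas import meas; meas("w8")
E
python3 -c "
import cv2;cv2.imwrite('pics/w8c.png',cv2.resize(cv2.imread('pics/w8.png')[0:270,220:340],None,fx=2.2,fy=2.2))"
```

```text
contact cmd z 60.8 act [544.19 165.68  61.01] [-0.88  0.53  4.16] 33.5917
press 60.438623400143946 [-2.08 -0.13  8.08]
y120.5 z60.44 Fz8.1 Ft1.7 Fx-1.9
y118.5 z60.40 Fz9.4 Ft1.7 Fx-2.9
y116.5 z60.48 Fz7.5 Ft2.0 Fx-2.2
y114.5 z60.40 Fz7.7 Ft2.4 Fx-2.8
y112.5 z60.34 Fz8.9 Ft2.8 Fx-1.6
y110.5 z60.37 Fz9.5 Ft3.5 Fx-2.2
y109.0 z60.45 Fz7.5 Ft2.6 Fx-2.2
t 35.8417
36.6917
fixedjaw x [-20.76  20.68] y [-51.1  -44.41] z 37.60614539302591 384
plate x [-19.16  19.08] y [39.69 59.93] z 38.605626770564385 1066
carriage x [-30.21  30.29] y [44.31 65.67] z 39.09876219063614 1722
block x [-19.77  19.59] y [ 86.66 133.49] z 53.32866443383463 4033
wheel x [-4.56  4.38] y [105.57 127.25] z 59.69538951709045 526
board x [-16.59  17.97] y [-42.99  37.6 ] z 28.9523995341207 3865
((0.6488933563232422, -3.0740928649902344), (36.10527420043945, 81.85099029541016), 0.034980516880750656)
plane [-0.03 -0.03 28.16]
36.0:26(32) 36.5:26(52) 37.0:26(29) 37.5:26(33) 38.0:26(30) 38.5:-1(0) 39.0:-1(0) 39.5:38(36) 40.0:37(50) 40.5:38(34) 41.0:38(55) 41.5:38(43) 42.0:38(36) 42.5:38(63) 43.0:38(40) 43.5:38(37) 44.0:38(68
[... 297 characters left out ...]
(48) 57.0:39(37) 57.5:39(63) 58.0:39(71) 58.5:39(37) 59.0:40(40) 59.5:39(74) 60.0:39(37) 60.5:39(37) 61.0:39(74) 61.5:39(37) 62.0:39(36) 62.5:39(73) 63.0:39(55) 63.5:39(37) 64.0:39(56) 64.5:39(74) 65.0:39(37) 65.5:38(36) 66.0:37(49) 66.5:12(34) 67.0:12(55) 67.5:33(47) 68.0:12(35) 68.5:12(55) 69.0:33(46) 69.5:23(42) 70.0:12(51) 70.5:12(39) 71.0:32(51) 71.5:13(37) 72.0:13(34) 72.5:12(65) 73.0:12(35) 73.5:12(34) 74.0:12(67) 74.5:13(40) 75.0:13(34) 75.5:12(61) 76.0:32(47) 76.5:12(35) 77.0:12(52) 77.5:33(46) 78.0:12(36) 78.5:12(33) 79.0:12(20) 79.5:12(43) 80.0:12(46) 80.5:12(34) 81.0:12(57) 81.5:12(41) 82.0:12(34) 82.5:12(61) 83.0:12(39) 83.5:12(34) 84.0:12(63) 84.5:12(39) 85.0:12(33) 85.5:12(62)
```

View pics/w8c.png

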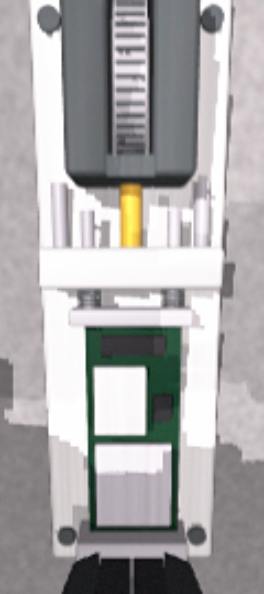

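```bash
cat > edges.py <<'E'
from h import *
def edges(n):
    z=np.load(f"pics/{n}.npz");E=z["E"];P=cloud("wrist",z["d"],E);g=cv2.cvtColor(z["p"],cv2.COLOR_RGB2GRAY)
    Y=(P[...,:2]-FO)@FY;X=(P[...,:2]-FO)@FX;Z=P[...,2];out={}
    for nm,zl,zh,zp,y0,y1,xs in [("plate",36.5,41,38,37,56,(0,20)),("carr",38.2,41.5,40,48,82,(24,30)),("fixj",36.5,41,38,-62,-40,(0,20))]:
        m=(Z>zl)&(Z<zh)&(Y>y0)&(Y<y1)&(abs(X)>xs[0])&(abs(X)<xs[1])
        lo=[];hi=[]
        for u in np.where(m.sum(0)>2)[0]:
            v=np.where(m[:,u])[0]
            # contiguous top surface; pixel borders
            hi.append(onplane("wrist",[u,v.min()-.5],zp,E)[0]);lo.append(onplane("wrist",[u,v.max()+.5],zp,E)[0])
        f=lambda A:np.median((np.array(A)[:,:2]-FO)@FY)
        out[nm]=(f(lo),f(hi))
    print(n,{k:np.round(v,2) for k,v in out.items()},"gap",out["carr"][0]-out["plate"][1],"carr front-plate front-16",out["carr"][0]-out["plate"][0]-16, "rear based",out["carr"][1]-out["plate"][0]-30)
if __name__=="__main__":
    import sys
    for n in sys.argv[1:]: edges(n)
E
python3 edges.py w1 w5 w6 w7 w8
```

```text
w1 {'plate': array([47.74, 53.78]), 'carr': array([63.83, 76.7 ]), 'fixj': array([-60.01, -44.95])} gap 10.049633253389388 carr front-plate front-16 0.08571594053556453 rear based -1.0389370264440458
w5 {'plate': array([47.53, 53.17]), 'carr': array([64.18, 76.72]), 'fixj': array([-59.63, -44.67])} gap 11.008724577495997 carr front-plate front-16 0.6474399896211338 rear based -0.8143697003448693
w6 {'plate': array([44.52, 50.98]), 'carr': array([60.6 , 74.32]), 'fixj': array([-59.48, -44.19])} gap 9.613289672974325 carr front-plate front-16 0.07673990547831266 rear based -0.1974005899143947
w7 {'plate': array([39.57, 55.78]), 'carr': array([55.09, 68.24]), 'fixj': array([-59.49, -44.2 ])} gap -0.6885202658794753 carr front-plate front-16 -0.4829984110123746 rear based -1.3335698543313583
w8 {'plate': array([39.4 , 55.87]), 'carr': array([52.34, 65.32]), 'fixj': array([-50.47, -43.86])} gap -3.534520501362941 carr front-plate front-16 -3.0599600658360373 rear based -4.077790184292901
```

Slight slip: the spring compression is now about 3.2–3.6 mm by different edges. I'll take one closer look from straight above the gap before the final nudge.

```bash
python3 - <<'E'
from stroke import *
servo_line(fx(0,-28,70),R,rate=150);wait(.1);print(current_t());snap("wrist","w9")
E
python3 edges.py w9
python3 -c "
import cv2;cv2.imwrite('pics/w9c.png',cv2.resize(cv2.imread('pics/w9.png')[60:210,200:360],None,fx=4,fy=4,interpolation=0))"
```

```text
37.4Traceback (most recent call last):
  File "edges.py", line 17, in <module>
    for n in sys.argv[1:]: edges(n)
                           ~~~~~^^^
  File "edges.py", line 13, in edges
    out[nm]=(f(lo),f(hi))
             ~^^^^
  File "edges.py", line 12, in <lambda>
    f=lambda A:np.median((np.array(A)[:,:2]-FO)@FY)
                          ~~~~~~~~~~~^^^^^^
IndexError: too many indices for array: array is 1-dimensional, but 2 were indexed
```

View pics/w9c.png

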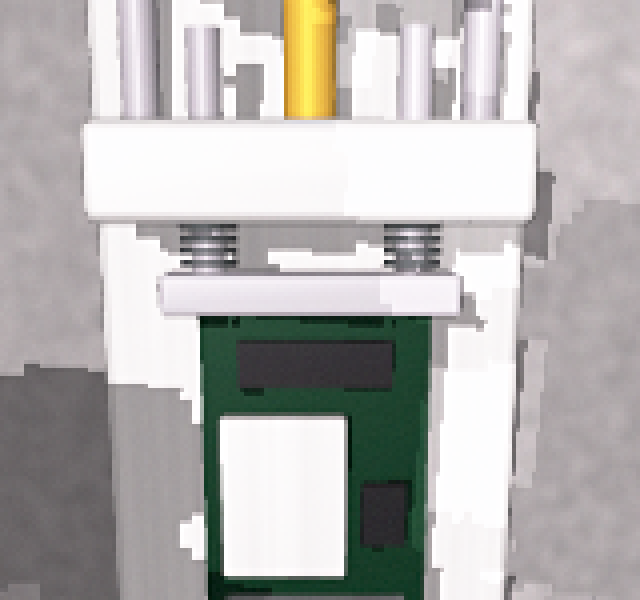

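```bash
python3 - <<'E'
from h import *
z=np.load("pics/w9.npz");E=z["E"];g=cv2.cvtColor(z["p"],cv2.COLOR_RGB2GRAY).astype(int);P=cloud("wrist",z["d"],E)
Y=(P[...,:2]-FO)@FY
for u in (225,240,262,290,320,328): print(u,[(v,g[v,u],round(float(Y[v,u]),1),round(float(P[v,u,2]),1)) for v in list(range(88,92))+list(range(112,118))+list(range(125,142))])
for nm,v,zz in [("c rear",60+121/4-.5,40),("c front",60+220/4-.5,40),("p rear",60+272/4-.5,38),("p front",60+315/4-.5,38)]:
    q=onplane("wrist",[279,v],zz,E)[0];print(nm,v,(q[:2]-FO)@FY)
E
```

```text
225 [(88, np.int64(247), 68.5, 12.4), (89, np.int64(222), 68.1, 10.6), (90, np.int64(219), 65.5, 38.8), (91, np.int64(246), 64.9, 38.8), (112, np.int64(252), 54.0, 39.3), (113, np.int64(238), 53.4, 39.7), (114, np.int64(202), 52.9, 41.7), (115, np.int64(172), 52.4, 37.2), (116, np.int64(210), 51.7, 11.1), (117, np.int64(233), 51.1, 11.2), (125, np.int64(227), 46.0, 10.8), (126, np.int64(224), 45.4, 12.1), (127, np.int64(219), 44.8, 11.2), (128, np.int64(203), 44.2, 11.4), (129, np.int64(174), 43.5, 11.7), (130, np.int64(157), 42.9, 11.5), (131, np.int64(159), 42.2, 10.6), (132, np.int64(152), 41.5, 9.2), (133, np.int64(145), 40.9, 11.0), (134, np.int64(158), 40.2, 10.3), (135, np.int64(152), 39.6, 10.7), (136, np.int64(145), 38.3, 0.3), (137, np.int64(141), 37.6, 0.4), (138, np.int64(150), 36.9, -0.3), (139, np.int64(145), 36.2, 0.0), (140, np.int64(144), 35.5, -0.9), (141, np.int64(142), 34.9, 0.6)]
240 [(88, np.int64(131), 68.5, 13.0), (89, np.int64(147), 68.0, 11.9), (90, np.int64(223), 65.5, 38.1), (91, np.int64(244), 65.0, 38.2), (112, np.int64(251), 54.0, 40.6), (113, np.int64(
[... 3829 characters left out ...]
, np.int64(254), 46.1, 13.0), (126, np.int64(254), 45.4, 10.5), (127, np.int64(254), 44.8, 11.7), (128, np.int64(253), 44.2, 11.8), (129, np.int64(253), 43.5, 10.9), (130, np.int64(252), 43.0, 12.4), (131, np.int64(250), 42.3, 11.8), (132, np.int64(233), 41.6, 11.5), (133, np.int64(232), 41.0, 11.7), (134, np.int64(231), 40.4, 11.5), (135, np.int64(230), 39.8, 13.5), (136, np.int64(227), 39.1, 11.5), (137, np.int64(226), 38.4, 11.4), (138, np.int64(225), 37.8, 12.4), (139, np.int64(224), 37.1, 11.2), (140, np.int64(223), 36.5, 11.5), (141, np.int64(222), 35.8, 11.4)]
c rear 89.75 65.51804382859929
c front 114.5 52.64618484351728
p rear 127.5 45.55338254444301
p front 138.25 39.55017953505734
```

Averaging plate and carriage centres (16.65 apart versus 20 when free) gives 3.35 mm compression. One short nudge of about 4 mm of rim (allowing for slight slip) should bring it to about 4 mm.

```bash
python3 - <<'E'
from stroke import *
servo_line(fx(0,-28,90),R,rate=150)
movep(fx(0,119,75),R)
stroke(119,115,62.3,F0=8.5)
servo_line(fx(0,115,95),R,rate=200)
movep(fx(0,-28,90),R);servo_line(fx(0,-28,70),R,rate=150);wait(.1);print(current_t());snap("wrist","w10")
z=np.load("pics/w10.npz");E=z["E"];g=cv2.cvtColor(z["p"],cv2.COLOR_RGB2GRAY).astype(int);P=cloud("wrist",z["d"],E);Y=(P[...,:2]-FO)@FY
for n in("w9","w10"):
    z=np.load(f"pics/{n}.npz");E=z["E"];P=cloud("wrist",z["d"],E);Y=(P[...,:2]-FO)@FY;Z=P[...,2];r=[]
    for u in list(range(244,258))+list(range(262,266))+list(range(290,300)):
        v=np.where((Z[:,u]>36.4)&(Y[:,u]>46.5)&(Y[:,u]<80))[0];w=np.where((Z[:,u]>36.)&(Y[:,u]>38.)&(Y[:,u]<46.4))[0]
        h=lambda V,zz:(onplane("wrist",[u,V],zz,E)[0][:2]-FO)@FY
        r.append([h(v.min()-.5,40),h(v.max()+.5,40),h(w.min()-.5,38),h(w.max()+.5,38)])
    r=np.mean(r,0);print(n,r,"compr",20-(r[0]+r[1]-r[2]-r[3])/2)
E
```

```text
contact cmd z 60.8 act [544.53 162.21  61.04] [-0.83 -0.53  3.88] 40.0333
press 60.41459222369064 [-1.86 -0.24  7.81]
y117.0 z60.41 Fz8.1 Ft0.8 Fx-2.6
y115.0 z60.38 Fz7.7 Ft2.8 Fx-2.2
t 41.0333
42.3333
w9 [ 72.99 -48.45  45.23  39.41] compr 50.04698024859006
w10 [ 71.7  -21.11  45.62  39.31] compr 37.17156157179541
```

```bash
python3 - <<'E'
from h import *
for n in("w9","w10"):
    z=np.load(f"pics/{n}.npz");E=z["E"];P=cloud("wrist",z["d"],E);X=(P[...,:2]-FO)@FX;Y=(P[...,:2]-FO)@FY;Z=P[...,2];r=[]
    h=lambda u,V,zz:(onplane("wrist",[u,V],zz,E)[0][:2]-FO)@FY
    cr=[];pl=[]
    for u in range(220,340):
        m=(Z[:,u]>35.6)&(Z[:,u]<44)&(Y[:,u]<68);xx=np.median(X[85:140,u])
        v=np.where(m&(Y[:,u]>48))[0]
        if len(v)>15 and (22.5<abs(xx)<31): cr.append([h(u,v.min()-.5,40),h(u,v.max()+.5,40)])
        w=np.where(m&(Y[:,u]>38.6)&(Y[:,u]<46.4))[0]
        if len(w)>5 and abs(xx)<20: pl.append([h(u,w.min()-.5,38),h(u,w.max()+.5,38)])
    c=np.median(cr,0);p=np.median(pl,0);print(n,len(cr),c,c[0]-c[1],len(pl),p,p[0]-p[1],"compr",20-(c.sum()-p.sum())/2)
b=cv2.imread('pics/w10.png')[60:210,200:360];cv2.imwrite('pics/w10c.png',cv2.resize(b,None,fx=4,fy=4,interpolation=0))
E
```

```text
w9 22 [65.64 52.11] 13.531817574907983 69 [45.54 39.41] 6.136380633765988 compr 3.5982110975777744
w10 22 [65.01 51.47] 13.536360065738293 70 [45.45 39.32] 6.138604815561621 compr 4.1443916381317365
```

View pics/w10c.png

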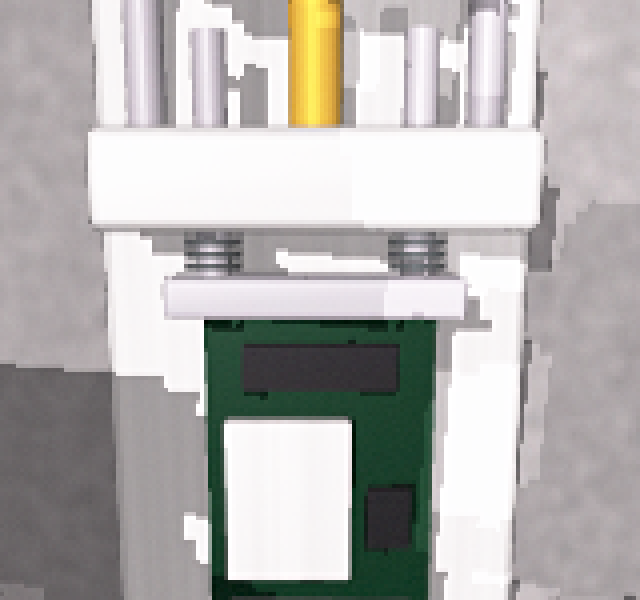

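The compression is now about 3.9–4.1 mm and the board is flush against the plate (plate at rows 130–139, carriage front about row 116). I'll retreat, take a last scene check, and hand in.

```bash
python3 - <<'E'
from stroke import *
servo_line(fx(0,-28,200),R,rate=150)
movep(fx(0,-120,260),R);print(current_t(),current_contact_force());snap("scene","s11");snap("wrist","w11")
a=cv2.imread('pics/scene0.png');b=cv2.imread('pics/s11.png');cv2.imwrite('pics/s11c.png',cv2.resize(b[215:375,150:470],None,fx=2.4,fy=2.4))
from meas import meas; meas("w11")
E
```

```text
43.9167 [-0.21  1.21  0.12]
fixedjaw x [-20.82  21.38] y [-59.9  -45.08] z 37.79032607327969 513
plate x [-19.13  19.32] y [38.91 59.82] z 38.37228138204202 694
carriage x [-30.52  29.99] y [44.52 64.14] z 39.039569479121496 955Traceback (most recent call last):
  File "<stdin>", line 5, in <module>
  File "meas.py", line 7, in meas
    bx(34,41,(-70,-40),"fixedjaw");bx(35,42,(28,60),"plate",20);bx(36,43,(44,82),"carriage");bx(48,56.5,(80,150),"block");bx(58,68,(90,140),"wheel")
                                                                                             ~~^^^^^^^^^^^^^^^^^^^^^^^^^^
  File "meas.py", line 6, in bx
    m=(L[:,2]>lo)&(L[:,2]<hi)&(L[:,1]>c[0])&(L[:,1]<c[1])&(abs(L[:,0])<xm);k=L[m];print(n,"x",np.percentile(k[:,0],[2,98]),"y",np.percentile(k[:,1],[1,99]),"z",np.median(k[:,2]),len(k));return k
                                                                                              ~~~~~~~~~~~~~^^^^^^^^^^^^^^^
    return _quantile_unchecked(
        a, q, axis, out, overwrite_input, method, keepdims, weights)
    return _ureduce(a,
                    func=_quantile_ureduce_func,
    ...<5 lines>...
                    overwrite_input=overwrite_input,
                    method=method)
    r = func(a, **kwargs)
    result = _quantile(arr,
                       quantiles=q,
    ...<2 lines>...
                       out=out,
                       weights=wgt)
    slices_having_nans = np.isnan(arr[-1, ...])
                                  ~~~^^^^^^^^^
IndexError: index -1 is out of bounds for axis 0 with size 0
```

View pics/s11.png

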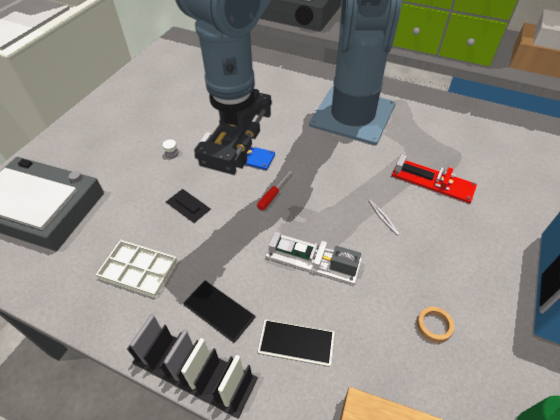

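The scene shows the board clamped in the fixture at (293,247), everything else at its old pixels, and the hand clear. The measuring error came only from the wheel block being out of view. I'm handing in.

```bash
python3 -c "
from cell import *
sign_off();print(current_t())"
```

```text
the job is handed in; nothing more can be done
the job is handed in; nothing more can be done
```

The job is done and handed in at about 44 s of the 64 s allowed; no verdict was reported. The board is clamped home in the aluminium fixture and the sprung plate is pushed back about 4 mm.

- **Placing:** I gripped the board across its width and laid it on the bed with about 3.5 N, roughly 1 mm off centre (0.5, -0.8). It had slid about 2 mm lower in the fingers when lifted, so it touched the bed a little earlier than planned.
- **Wheel:** I felt the rim top at about z 61 mm and rolled it towards the board in four long strokes and one short nudge. The highest press I read was 9.5 N. The later strokes slipped a little, which I measured and made up for with the nudge.
- **Last checks:** The board's centre is at y about -3, flush against both jaws. The spring compression measures 3.9–4.1 mm, good to about 0.3 mm. One earlier edge measurement read about 0.25 mm lower than the other.
- **Surroundings:** The bystanders and look-alikes look unmoved in the last scene picture, though the arm hid part of the blue one. The hand is well clear. The final measuring script stopped early because the wheel block was out of that picture, so its board check did not run. The board, plate and carriage figures come from earlier pictures.

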